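Unclip the charged battery and stow it in the kit tray

ROBOT

A 6-joint arm with a two-finger parallel gripper is mounted at the origin on the work surface. World frame = base frame: x ahead of the robot, y to its left, z up, the work surface at z = 0. Lengths are in m, angles in rad, forces in N, time in s.
With the tool pointing down it reaches from about 0.15 to 0.775 m from the base axis. Payload 6.1 kg.
Tool frame: the origin (TCP) lies at the very end of the fingers, on their centre line; the grasp point (between the pads) lies behind it (r.grip_depth is the z of the grasp point in the tool frame, in m); z points along the fingers, x is the direction in which the jaws open and shut, and the axes are right-handed (so a half turn about z gives the same grasp; the last joint's range is limited). The gripper opens to 85 mm and grips with 20 to 120 N. Pads are 22 mm wide; open, the fingers measure 114 mm over their backs; the gripper's body (76 mm by 85 mm) begins 54 mm behind the grasp point. The pads swing forward as they close: fully open they stand 13 mm farther back than shut.
Start: joints at [-1.312, 0.126, -0.04, 1.405, 0, 1.571], TCP at [0.134, -0.508, 0.208] pointing down, gripper open.
Joint ranges: [-2.72, 2.72], [-0.95, 1.95], [-1.27, 1.35], [-1.78, 2.02], [-1.46, 1.47], [-3.14, 3.14]. Speed limits (rad/s): [2.39, 2.39, 3.01, 3.14, 3.14, 3.14].

INTERFACE

Orientations are given as a rotation vector (axis times angle).
In Python, from plant import r, optics gives the robot as it stands. The module is installed in compiled form; this text tells all that it offers.
- The arm moves only by the tool jog_arm, never from a script. Its argument "motion" is text: rows parted by semicolons, each of 7 numbers parted by spaces: the turn, a rotation vector about the tool's x, y, z in degrees, then the shift along the tool's x, y, z in mm, then the finger opening in mm, from 0 to 85.4. In form: ax ay az tx ty tz grip; .... A call has 1 to 12 rows; each row is the pose to reach, as a shift and turn from the pose measured when the call began, along the tool's axes at that moment; what a row does not reach only later rows make up. A row lasts 1/12 s, in which the tool goes at most 41.7 mm and 7.16 degrees, less where a joint would pass 70% of its speed; a pose out of reach is approached as far as the arm can. A call with a gripper value outside its range is refused whole. The fingers move at their own pace and stop on an object; the grip force is fixed at half the most. Time passes only in rows, so rows that repeat a pose let the fingers close. It gives the time, the measured TCP pose, the force and the opening at its end, in the units of the state.
- r.get_obs(): the state, without advancing time (a new reading comes with each control period).
- optics.capture(name): name is "scene" or "top" or "wrist"; returns the picture (480x640x3 uint8, blue, green, red); there is no depth.
- optics.calibration(name): a dict with "fx", "fy", "cx", "cy" (pixels), "R" (3x3) and "t" (3): a world point X has camera coordinates R X + t. Camera axes: x right, y down, z forward; pixel columns grow to the right and rows downward; lengths in m; the calibration is good to about 2 mm. A picture is of the moment at which its call begins: read the wrist's pose just before it. calibration takes no time and is no camera call; for the wrist camera it gives the pose at the moment of the call.
- r.finish_job(): hands the job in, once; it reports no verdict.
The state is a dict: "time": time; "joints": joint angles; "joint_velocities": joint speeds; "effort": joint torques, N m; "tcp_pos": TCP position; "tcp_rot": TCP orientation; "contact_force": force on the tool from outside, world axes, zero at the start; "wrist_torque": the same for the moment, N m; "grip_width": finger opening in m.
Only numpy, scipy, OpenCV 4.12 (cv2) and the standard library are available. Lean on these libraries where they do the work, as an engineer would, in place of code of your own. Each camera call takes 0.05 s, during which the arm holds its last target.

TASK

One of the two battery chargers shows a green lamp: its battery is full. Squeeze that battery's two yellow side buttons together to unlatch it, draw it straight up off the charger, and set it down upright, stem first and fully home in the empty pocket of the green-rimmed kit tray, then let go. Do not drop it, and leave the battery on the red-lamp charger, the tape, the mug, the jar and the wooden block where they are.

Things in the scene. Friction and masses are not known exactly. Their poses are not given: they have to be found in the camera images.
- full_pack_mid (a point): Middle of the full battery's head (the battery on the green-lamp charger), half-way between its two yellow side buttons, 24 mm above the shoulder, 20 mm below the head's top. z up; buttons on the +y and -y sides at this height, each 14 x 14 mm and 4.5 mm proud: 53 mm over both, 44 mm over the bare head. Fingers closing along y here press both flush, then hold the head itself.
- full_pack: The same battery, about 230 g; origin in the middle of its flat shoulder, same axes. Above: light grey head 62 (x) x 44 (y) x 44 mm tall. Below: dark stem 40 (x) x 26 (y) mm, 34 mm long, last 8 mm 34 x 20, with a sprung hook on each y side (34 mm over both) that latches in the charger. Both buttons flush draw the hooks in; with either out it stays latched.
- full_pack_button_a (a joint): How far the full battery's +y button is pressed in, m: 0 out, 0.0045 flush with the head; hooks clear from about 0.003. Sprung: 4 N to start, 9 N flush; springs back out when let go.
- full_pack_button_b (a joint): The same for its -y button.
- charging_pack_mid (a point): The other battery, exactly alike, still charging on the red-lamp charger; same point and axes. To be left alone.
- charger_green: Fixed dark grey charger with the green lamp. Origin on the table under its socket, z up, axes as its battery's. Foot 122 x 94 x 26 mm high (x -45 to +77 mm); socket tower 56 (x) x 48 (y) mm, its top 62 mm above the table carries the battery's shoulder; the stem stands 34 mm deep in it with 1.5 to 2 mm play. Lamp 12 x 28 mm on the foot, 54 mm along +x.
- charger_red: The same charger with a red lamp, holding the battery that is still charging.
- tray_pocket (a point): Centre of the empty pocket's mouth in the kit tray's grey foam, 48 mm above the table; z up. Pocket 48 (x) x 42 (y) mm, 38 mm deep, edges bevelled 4 mm. It takes the battery's stem and hooks with 4 mm play all round, head's long side along x, either way round; fully home the shoulder rests on the foam, the head's middle 24 mm above this point.
- tray: Fixed kit tray, 198 (x) x 178 (y) mm, grey foam top 48 mm high, green rim 4 mm higher; origin on the table under its centre, same axes as the pocket, which lies at x = -58 mm, y = 0. A pistol-shaped cordless driver is let into the foam between x = -6 and +90 mm, standing 20 mm above the foam; five short bits, 10 mm high, stand at x +40 to +84 mm, y +55 mm.
- tape: Roll of tape lying flat, 84 mm across, 24 mm high; bystander, origin under its centre.
- mug: White mug, 76 mm across, 78 mm high; bystander, origin under its centre.
- jar: Glass jar with a blue cap, 64 mm across, 62 mm high; bystander, origin under its centre.
- wood_block: Wooden block 50 x 70 x 30 mm high; bystander, origin under its centre.
Mind the look-alikes: they are no part of the job. What is shaped like the full_pack but purple is not meant. Leave any pink look-alike of the part that bears charging_pack_mid alone.

How it is judged:
By the outcome, as a careful person would: the job done as asked, in the order asked, and still so for the second after the job is handed in, with the robot touching nothing.
It also fails if it takes over 42 s, if anything falls off the work surface, if the arm or the gripper's body presses on something with over 40 N, if the wrist force passes 120 N, or if a joint passes its speed limit or range.

## Working session

There is one attempt and no reset: what is moved stays moved. The work goes in short steps, Python scripts to look and compute and a tool call to move; the robot and the scene stay as the last step left them, time stands still between calls to the robot, and variables do not carry over. Pictures are saved under pics/ and viewed, and the job is handed in when it is done.

Besides the shell and the picture viewer there is one more tool, called after "Call:" in YAML: its name, and indented under it one key for each argument. jog_arm: Moves the arm, as the interface text tells. Its arguments: {"type":"object","properties":{"motion":{"type":"string"}},"required":["motion"]}

```bash
mkdir -p pics; cat > h.py <<'E'
import numpy as np, cv2
from plant import r, optics
from scipy.spatial.transform import Rotation as Ro
def ray(c,u,v):
    K=c; R=np.array(c['R']);t=np.array(c['t'])
    d=R.T@np.array([(u-c['cx'])/c['fx'],(v-c['cy'])/c['fy'],1]); o=-R.T@t
    return o,d
def onz(c,u,v,z):
    o,d=ray(c,u,v); return o+d*(z-o[2])/d[2]
def proj(c,X):
    p=np.array(c['R'])@np.array(X)+np.array(c['t']); return c['fx']*p[0]/p[2]+c['cx'],c['fy']*p[1]/p[2]+c['cy']
E
python3 - <<'E'
from h import *
print(r.get_obs(), r.grip_depth)
for n in ("scene","top","wrist"):
    c=optics.calibration(n); im=optics.capture(n); cv2.imwrite(f"pics/{n}0.png",im); print(n,c)
E
```

```text
{'time': 0.0, 'joints': array([-1.31201094e+00,  1.26383035e-01, -4.06612486e-02,  1.40540666e+00,
       -6.16881080e-06,  1.57079050e+00]), 'joint_velocities': array([-0.00104856,  0.00015176, -0.00063338, -0.00049511, -0.00087746,
        0.00104115]), 'effort': array([-3.40151655e-04, -4.35912466e+01,  3.52925777e+01,  1.73662888e-02,
        8.74488978e-05,  7.69858076e-06]), 'tcp_pos': array([ 0.13422792, -0.50706125,  0.20690255]), 'tcp_rot': array([-2.48871725e+00,  1.91561401e+00,  2.06483590e-03]), 'contact_force': array([-0.32582536, -0.46004328,  0.28751444]), 'wrist_torque': array([-0.0271967 ,  0.04412477,  0.01038714]), 'grip_width': 0.0854689465651539} -0.0187
scene {'fx': 464.8748603175318, 'fy': 464.8748603175318, 'cx': 323.07885992898633, 'cy': 243.51098492517073, 'R': array([[-0.77346672,  0.63350185,  0.02060687],
       [ 0.41213818,  0.52736359, -0.74298706],
       [-0.48155099, -0.56618288, -0.66898848]]), 't': array([ 0.39082513, -0.13222397,  1.23393361])}
top {'fx': 525.488989423617, 'fy': 525.488989423617, 'cx': 312.2014566682907, 'cy': 235.0954535695254, 'R': array([[ 2.24412592e-02, -9.99747972e-01, -6.17587260e-04],
       [-9.89513424e-01, -2.21233506e-02, -1.42736614e-01],
       [ 1.42686977e-01,  3.81430024e-03, -9.89760515e-01]]), 't': array([-0.05273712,  0.52699006,  1.29225798])}
wrist {'fx': 428.3435737379123, 'fy': 428.3435737379123, 'cx': 317.68689314461693, 'cy': 238.195839467801, 'R': array([[ 2.55779767e-01, -9.66734993e-01, -4.05613877e-04],
       [-9.24949213e-01, -2.44846019e-01,  2.90722171e-01],
       [-2.81150609e-01, -7.39856768e-02, -9.56807428e-01]]), 't': array([-0.52393931, -0.03665393,  0.37919772])}
```

View pics/scene0.png

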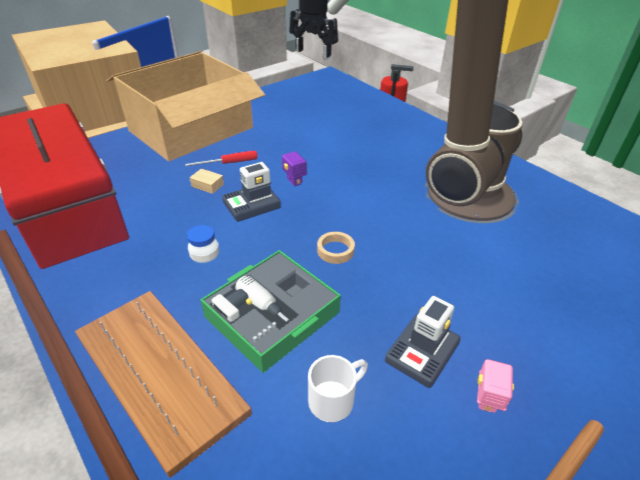

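View pics/top0.png

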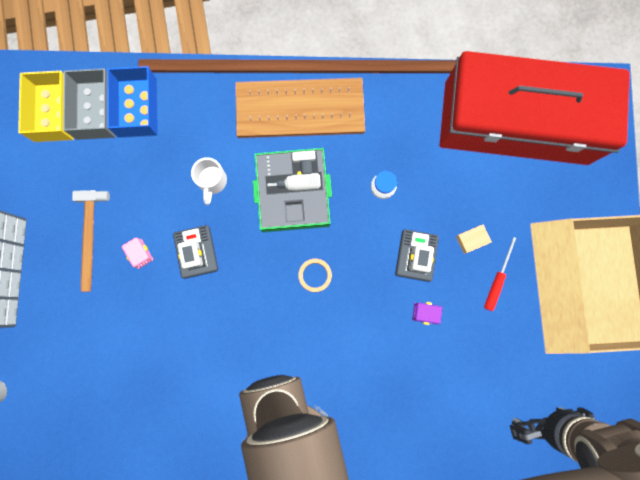

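View pics/wrist0.png

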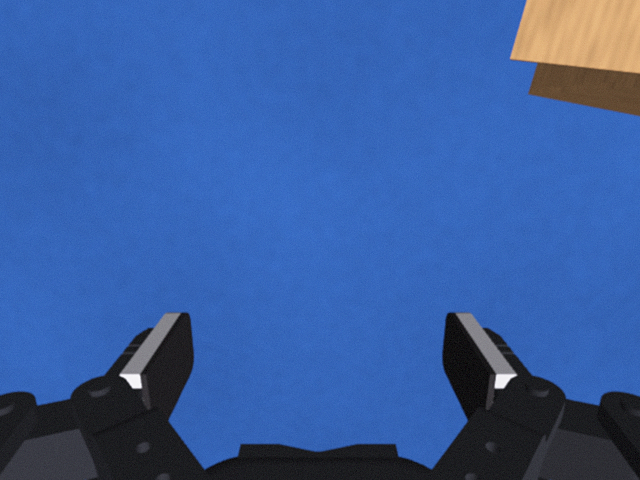

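The scene picture shows the green-lamp charger near (252,195), the tray at (270,305) and the red-lamp charger at (424,345). In the top view the green charger is at (418,255) and the tray at (292,190). I'll zoom in next.

```bash
python3 - <<'E'
from h import *
im=cv2.imread("pics/top0.png")
a=cv2.resize(im[220:290,385:465],(640,560),interpolation=cv2.INTER_CUBIC)
b=cv2.resize(im[140:240,245:340],(760,800),interpolation=cv2.INTER_CUBIC)[:600]
cv2.imwrite("pics/za.png",a)
b=cv2.resize(im[140:240,245:340],(570,600),interpolation=cv2.INTER_CUBIC)
cv2.imwrite("pics/zb.png",b)
c=optics.calibration("top")
hsv=cv2.cvtColor(im,cv2.COLOR_BGR2HSV)
def blobs(lo,hi,x0,x1,y0,y1,mn=8):
    m=cv2.inRange(hsv,lo,hi);z=np.zeros_like(m);z[y0:y1,x0:x1]=m[y0:y1,x0:x1]
    n,l,s,ce=cv2.connectedComponentsWithStats(z)
    return [(s[i],ce[i],l==i) for i in range(1,n) if s[i][4]>=mn]
for nm,b in (("lamp",blobs((45,90,80),(85,255,255),390,450,225,285)),("yel",blobs((18,100,120),(35,255,255),390,450,225,285,2)),("white",blobs((0,0,170),(180,60,255),390,450,225,285)),("rim",blobs((45,90,60),(85,255,255),245,340,140,240))):
    for s,ce,m in b:
        rc=cv2.minAreaRect(np.argwhere(m)[:,::-1].astype(np.float32))
        print(nm,s[4],ce.round(1),rc)
E
```

```text
lamp 35 [419.8 239.9] ((419.6346130371094, 239.82691955566406), (9.41357421875, 3.3339741230010986), 11.309932708740234)
yel 21 [411.4 256.4] ((411.5, 256.5), (5.0, 3.0), 90.0)
yel 4 [432.8 259.5] ((432.79998779296875, 259.60003662109375), (0.6324555277824402, 3.1622774600982666), 18.43494987487793)
white 543 [421.7 251.5] ((422.0, 251.5), (39.0, 22.0), 90.0)
white 42 [407.  258.8] ((406.9999694824219, 259.0000305175781), (1.6439898014068604, 22.35826301574707), 9.462322235107422)
rim 806 [292.4 196.1] ((291.9482727050781, 189.37933349609375), (78.47798156738281, 77.73057556152344), 85.2363510131836)
```

View pics/za.png

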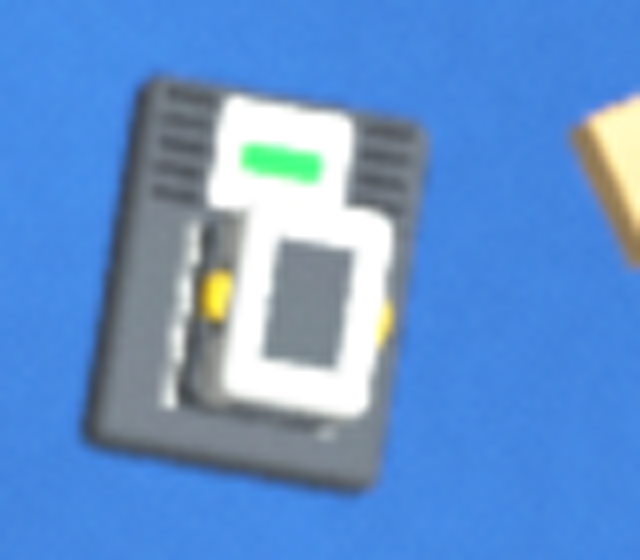

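View pics/zb.png

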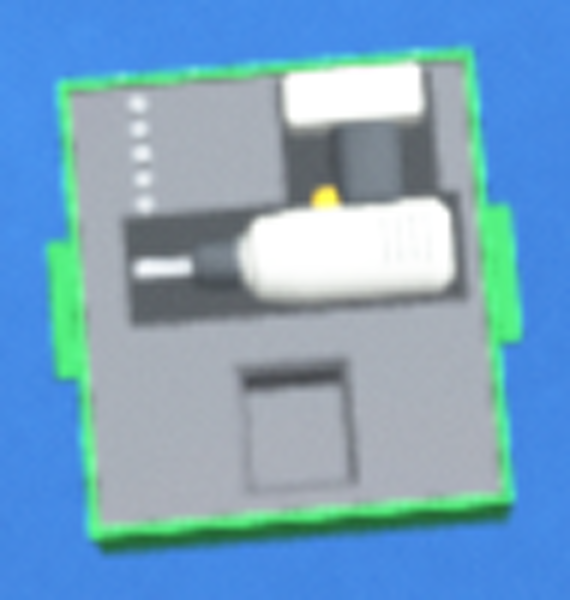

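```bash
python3 - <<'E'
from h import *
c=optics.calibration("top")
def fit(pts,s,o,z,nm):
    P=np.array([onz(c,p[0]/s+o[0]-.5+.5/s,p[1]/s+o[1]-.5+.5/s,z)[:2] for p in pts])  # TL,TR,BR,BL
    e=[P[0]-P[3],P[1]-P[2]]; f=[P[0]-P[1],P[3]-P[2]]
    print(nm,P.mean(0).round(4),"yaw",[round(float(np.degrees(np.arctan2(v[1],v[0]))),1) for v in e],[round(float(np.degrees(np.arctan2(-v[0],v[1]))),1) for v in f],"len",[round(float(np.linalg.norm(v)),4) for v in e+f])
fit([(242,203),(394,210),(370,418),(222,397)],8,(385,220),.106,"head")
fit([(143,75),(430,122),(375,490),(88,443)],8,(385,220),.024,"foot")
fit([(238,155),(322,162),(320,182),(240,170)],8,(385,220),.027,"lamp")
fit([(60,82),(470,48),(513,500),(95,533)],6,(245,140),.052,"tray")
fit([(238,365),(348,358),(357,487),(247,493)],6,(245,140),.048,"pocket")
E
```

```text
head [ 0.4692 -0.3064] yaw [-6.1, -7.1] [-1.4, -6.8] len [0.0586, 0.0629, 0.0454, 0.0442]
foot [ 0.4855 -0.3084] yaw [-8.5, -9.0] [-8.2, -8.0] len [0.1195, 0.1193, 0.0926, 0.0915]
lamp [ 0.5219 -0.3146] yaw [7.2, -6.1] [-3.5, -7.4] len [0.0048, 0.0065, 0.0268, 0.0256]
tray [0.6464 0.013 ] yaw [6.5, 6.4] [6.2, 5.9] len [0.1957, 0.1967, 0.1757, 0.1754]
pocket [0.5883 0.006 ] yaw [5.7, 5.3] [5.0, 4.4] len [0.055, 0.0555, 0.0466, 0.0463]
```

```bash
cat >> h.py <<'E'
def Rdown(yaw):  # tool z down, tool x along part's y (yaw deg), sign s
    out=[]
    a=np.radians(yaw); y=np.array([-np.sin(a),np.cos(a),0]); z=np.array([0,0,-1.])
    for s in (1,-1):
        x=s*y; out.append(np.column_stack([x,np.cross(z,x),z]))
    return out
def plan(p,yaw):
    o=r.get_obs(); R0=Ro.from_rotvec(o['tcp_rot']).as_matrix()
    for R1 in Rdown(yaw):
        d=np.degrees(Ro.from_matrix(R0.T@R1).as_rotvec())
        print("turn",d.round(2),"shift mm",(R0.T@(np.array(p)-o['tcp_pos'])*1e3).round(1))
    print("t",o['time'],"tcp",o['tcp_pos'].round(4),"F",o['contact_force'].round(1),"w",round(o['grip_width'],4),"j",o['joints'].round(2))
E
python3 - <<'E'
from h import *
plan((0.4697,-0.3061,0.20),-8.4)
E
```

```text
turn [-9.0000e-02  2.0000e-02 -1.5677e+02] shift mm [-108.5 -375.7    7.3]
turn [1.000e-02 7.000e-02 2.323e+01] shift mm [-108.5 -375.7    7.3]
t 0.15 tcp [ 0.1343 -0.5072  0.2071] F [ 0.2 -0.1  1. ] w 0.0851 j [-1.31  0.13 -0.04  1.41  0.    1.57]
```

Call:
jog_arm:
  motion: "0 0 23.2 -108.5 -375.7 7 85; 0 0 23.2 -108.5 -375.7 7 85; 0 0 23.2 -108.5 -375.7 7 85; 0 0 23.2 -108.5 -375.7 7 85; 0 0 23.2 -108.5 -375.7 7 85; 0 0 23.2 -108.5 -375.7 7 85; 0 0 23.2 -108.5 -375.7 7 85; 0 0 23.2 -108.5 -375.7 7 85; 0 0 23.2 -108.5 -375.7 7 85; 0 0 23.2 -108.5 -375.7 7 85; 0 0 23.2 -108.5 -375.7 7 85; 0 0 23.2 -108.5 -375.7 7 85"

```text
time: 1.15
tcp_pos: [0.4707, -0.3049, 0.1994]
tcp_rot: [2.057, -2.374, -0.004]
contact_force: [-0.5, -0.6, -0.0]
grip_width: 0.0847
```

```bash
python3 - <<'E'
from h import *
plan((0.4697,-0.3061,0.20),-8.4)
c=optics.calibration("wrist"); im=optics.capture("wrist")
np.save("c1.npy",c,allow_pickle=True)
cv2.imwrite("pics/w1.png",im)
E
```

```text
turn [-1.4000e-01  1.8000e-01 -1.7979e+02] shift mm [ 1.3  0.8 -0.6]
turn [0.11 0.09 0.21] shift mm [ 1.3  0.8 -0.6]
t 1.15 tcp [ 0.4707 -0.3049  0.1994] F [-0.5 -0.6 -0. ] w 0.0847 j [-0.58  0.2   0.03  1.4   0.    2.71]
```

View pics/w1.png

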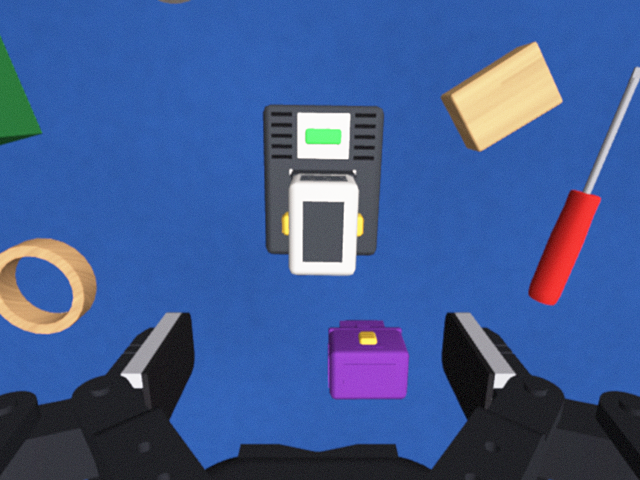

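```bash
python3 - <<'E'
from h import *
c=np.load("c1.npy",allow_pickle=True).item(); im=cv2.imread("pics/w1.png")
cv2.imwrite("pics/w1z.png",cv2.resize(im[90:290,245:405],(640,800),interpolation=cv2.INTER_CUBIC)[:,:][100:700] if 0 else cv2.resize(im[95:285,245:405],(505,600),interpolation=cv2.INTER_CUBIC))
print(proj(c,[.4707,-.3049,.1994]))
hsv=cv2.cvtColor(im,cv2.COLOR_BGR2HSV)
def rect(m,z,nm):
    n,l,s,ce=cv2.connectedComponentsWithStats(m)
    for i in range(1,n):
        if s[i][4]<30: continue
        rc=cv2.minAreaRect(np.argwhere(l==i)[:,::-1].astype(np.float32)); b=cv2.boxPoints(rc)
        P=np.array([onz(c,*p,z) for p in b])[:,:2]
        e=P[1]-P[0]; f=P[2]-P[1]
        print(nm,s[i],ce[i].round(1),"W",P.mean(0).round(4),[(round(np.degrees(np.arctan2(v[1],v[0])),1),round(np.linalg.norm(v),4)) for v in (e,f)])
def sub(m):
    z=np.zeros_like(m); z[95:285,245:405]=m[95:285,245:405]; return z
rect(sub(cv2.inRange(hsv,(45,90,80),(85,255,255))),.027,"lamp")
rect(sub(cv2.inRange(hsv,(0,0,150),(180,60,255))),.106,"white")
y=sub(cv2.inRange(hsv,(18,100,100),(35,255,255))); rect(y,.086,"yel")
foot=sub(255-cv2.inRange(hsv,(100,120,40),(125,255,255))); rect(foot,.026,"foot")
E
```

```text
(np.float64(319.76745457651043), np.float64(293.1999920627868))
lamp [306 129  35  15 520] [323. 136.] W [ 0.5236 -0.3156] [(np.float64(-98.2), np.float64(0.0261)), (np.float64(172.7), np.float64(0.0105))]
white [ 297  112   54   47 1903] [323.  135.1] W [ 0.5289 -0.3158] [(np.float64(-98.2), np.float64(0.0308)), (np.float64(173.1), np.float64(0.0264))]
white [ 289  174   70  102 4038] [323.2 223.5] W [ 0.4738 -0.3077] [(np.float64(-10.5), np.float64(0.0652)), (np.float64(-99.4), np.float64(0.042))]
yel [282 212   7  24 149] [285.2 223.7] W [ 0.4739 -0.2821] [(np.float64(-98.2), np.float64(0.004)), (np.float64(170.6), np.float64(0.0161))]
yel [357 213   7  24 130] [359.9 225. ] W [ 0.466  -0.3321] [(np.float64(-98.2), np.float64(0.004)), (np.float64(173.6), np.float64(0.0161))]
foot [  264   105   120   171 18501] [322.1 184.9] W [ 0.4777 -0.3096] [(np.float64(-98.2), np.float64(0.0901)), (np.float64(174.4), np.float64(0.1383))]
```

View pics/w1z.png

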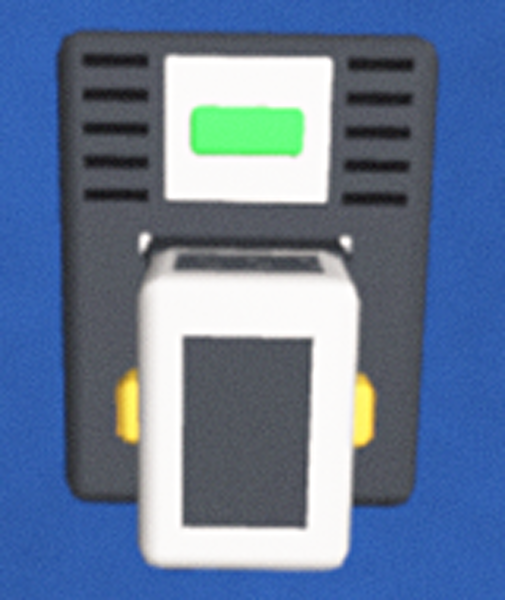

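```bash
python3 - <<'E'
from h import *
c=np.load("c1.npy",allow_pickle=True).item()
o_=r.get_obs(); R0=Ro.from_rotvec(o_['tcp_rot']).as_matrix();p=o_['tcp_pos']
print(r.grip_depth)
for u,v,x in ((190,316,-.0425),(192,360,-.0425),(172,415,-.0425),(445,316,.0425),(442,360,.0425),(464,415,.0425)):
    o,d=ray(c,u,v); o=R0.T@(o-p); d=R0.T@d
    print(u,v,(o+d*(x-o[0])/d[0]).round(4))
plan((0.4699,-0.3071,0.068),-8.6)
E
```

```text
-0.0187
190 316 [-0.0425 -0.0121 -0.0425]
192 360 [-0.0425  0.0026 -0.0446]
172 415 [-0.0425  0.0065 -0.0658]
445 316 [ 0.0425 -0.0064 -0.0313]
442 360 [ 0.0425  0.0102 -0.0326]
464 415 [ 0.0425  0.0132 -0.0575]
turn [-1.2000e-01  1.6000e-01 -1.7969e+02] shift mm [  1.6  -0.6 131.7]
turn [0.1  0.08 0.31] shift mm [  1.6  -0.6 131.7]
t 1.2 tcp [ 0.4697 -0.3057  0.1997] F [ 0.1  0.4 -0.7] w 0.0851 j [-0.58  0.2   0.03  1.4   0.    2.71]
```

```bash
python3 - <<'E'
from h import *
c=np.load("c1.npy",allow_pickle=True).item()
o_=r.get_obs(); R0=Ro.from_rotvec(o_['tcp_rot']).as_matrix();p=o_['tcp_pos']
for v,uu in ((316,255),(360,250),(415,292)):
    Z=c['fx']*.085/uu; X=np.array([0,(v-c['cy'])/c['fy']*Z,Z])
    W=np.array(c['R']).T@(X-np.array(c['t'])); print((R0.T@(W-p)).round(4))
print((R0.T@(-np.array(c['R']).T@np.array(c['t'])-p)).round(4))
E
```

```text
[-0.0018 -0.0093 -0.0369]
[-0.0018  0.0064 -0.0386]
[-0.0018  0.0099 -0.0616]
[-0.002  -0.0756 -0.166 ]
```

Call:
jog_arm:
  motion: "0 0 0.3 1.6 0 0 44; 0 0 0.3 1.6 0 0 44; 0 0 0.3 1.6 0 0 44; 0 0 0.3 1.6 0 0 44; 0 0 0.3 1.6 0 0 44; 0 0 0.3 1.6 0 0 44; 0 0 0.3 1.6 0 0 44; 0 0 0.3 1.6 0 0 44"

```text
time: 1.87
tcp_pos: [0.4694, -0.3073, 0.1997]
tcp_rot: [2.049, -2.382, -0.003]
contact_force: [-0.4, -0.3, 0.5]
grip_width: 0.0443
```

```bash
python3 - <<'E'
from h import *
plan((0.4699,-0.3071,0.068),-8.6)
c=optics.calibration("wrist"); im=optics.capture("wrist")
np.save("c2.npy",c,allow_pickle=True)
cv2.imwrite("pics/w2.png",im)
E
```

```text
turn [ 1.2e-01 -1.6e-01  1.8e+02] shift mm [-1.000e-01 -7.000e-01  1.317e+02]
turn [ 0.1   0.08 -0.  ] shift mm [-1.000e-01 -7.000e-01  1.317e+02]
t 1.8667 tcp [ 0.4694 -0.3073  0.1997] F [-0.4 -0.3  0.5] w 0.0443 j [-0.58  0.2   0.03  1.4   0.    2.71]
```

View pics/w2.png

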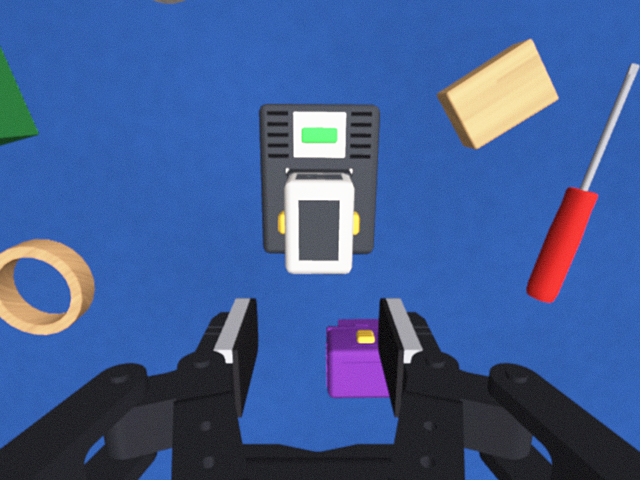

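```bash
python3 - <<'E'
from h import *
c=optics.calibration("scene"); im=optics.capture("scene")
o=r.get_obs(); R0=Ro.from_rotvec(o['tcp_rot']).as_matrix();p=o['tcp_pos']
x0,y0=190,90; s=5; z=cv2.resize(im[y0:y0+120,x0:x0+150],None,fx=s,fy=s,interpolation=cv2.INTER_CUBIC)
for q,col in (((0,0,0),(0,0,255)),((0,0,-.0187),(255,0,255)),((.022,0,0),(0,255,255)),((-.022,0,0),(0,255,255)),((.022,0,-.026),(0,255,0)),((-.022,0,-.026),(0,255,0)),((.022,0,-.065),(255,255,0)),((-.022,0,-.065),(255,255,0))):
    u,v=proj(c,p+R0@np.array(q)); cv2.circle(z,(int((u-x0+.5)*s),int((v-y0+.5)*s)),4,col,1)
cv2.imwrite("pics/s2.png",z)
E
```

```text
(no output)
```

View pics/s2.png

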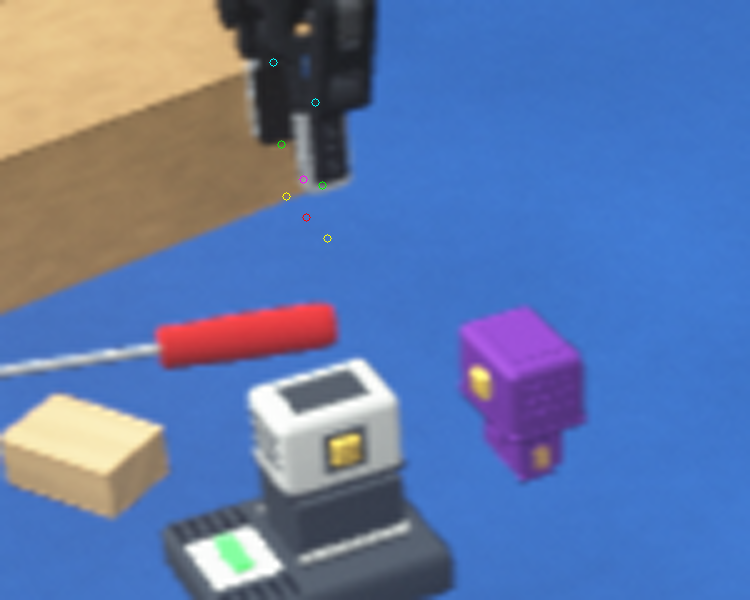

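The scene view and the wrist view agree. With the jaws 44 mm apart, the finger tips (scene crop about (325,185)) sit roughly 26 mm above the reported TCP, so I'll work from the observed tips. The jaws are laterally centred on the head (wrist x about 318 for both).

Call:
jog_arm:
  motion: "0 0 0 0 -0.5 0 85; 0 0 0 0 -0.5 0 85; 0 0 0 0 -0.5 0 85; 0 0 0 0 -0.5 20 85; 0 0 0 0 -0.5 45 85; 0 0 0 0 -0.5 70 85; 0 0 0 0 -0.5 95 85; 0 0 0 0 -0.5 115 85; 0 0 0 0 -0.5 125 85; 0 0 0 0 -0.5 125 85; 0 0 0 0 -0.5 125 85"

```text
time: 2.88
tcp_pos: [0.4698, -0.3071, 0.075]
tcp_rot: [2.049, -2.381, -0.004]
contact_force: [-0.6, -0.8, 0.2]
grip_width: 0.0851
```

```bash
python3 - <<'E'
from h import *
plan((0.4697,-0.3073,0.045),-8.6)
c=optics.calibration("wrist"); im=optics.capture("wrist")
cv2.imwrite("pics/w3.png",im)
c=optics.calibration("scene"); im=optics.capture("scene")
x0,y0=190,110; s=5
cv2.imwrite("pics/s3.png",cv2.resize(im[y0:y0+120,x0:x0+150],None,fx=s,fy=s,interpolation=cv2.INTER_CUBIC))
E
```

```text
turn [-1.3000e-01  1.9000e-01 -1.7999e+02] shift mm [ 0.2  0.  30. ]
turn [0.12 0.08 0.01] shift mm [ 0.2  0.  30. ]
t 2.8833 tcp [ 0.4698 -0.3071  0.075 ] F [-0.6 -0.8  0.2] w 0.0851 j [-0.58  0.23 -0.21  1.14  0.    2.71]
```

View pics/w3.png

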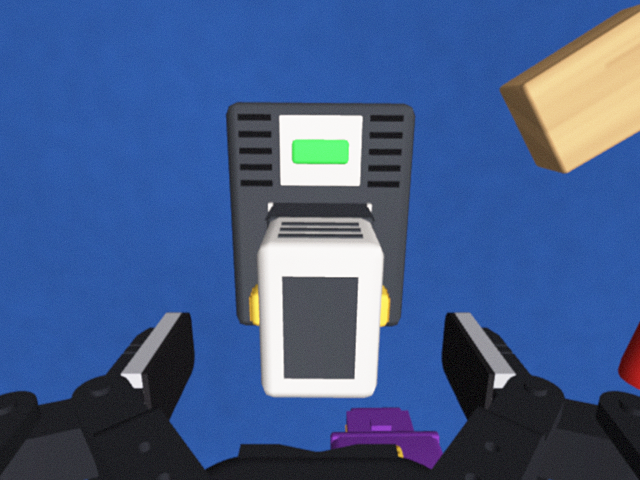

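View pics/s3.png

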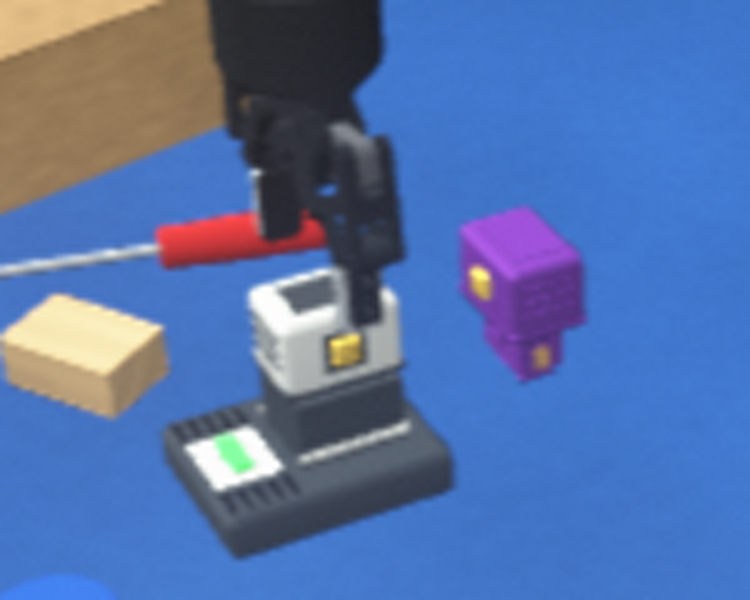

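Call:
jog_arm:
  motion: "0 0 0 0.6 0 10 85; 0 0 0 0.6 0 20 85; 0 0 0 0.6 0 27 85; 0 0 0 0.6 0 29 85; 0 0 0 0.6 0 29 85; 0 0 0 0.6 0 29 60; 0 0 0 0.6 0 29 60; 0 0 0 0.6 0 29 60; 0 0 0 0.6 0 29 60"

```text
time: 3.73
tcp_pos: [0.4708, -0.3084, 0.0477]
tcp_rot: [-2.048, 2.381, -0.001]
contact_force: [0.7, 0.5, 0.6]
grip_width: 0.06
```

```bash
python3 - <<'E'
from h import *
plan((0.4697,-0.3073,0.045),-8.6)
im=optics.capture("wrist")
cv2.imwrite("pics/w4.png",im)
im=optics.capture("scene")
x0,y0=190,110; s=5
cv2.imwrite("pics/s4.png",cv2.resize(im[y0:y0+120,x0:x0+150],None,fx=s,fy=s,interpolation=cv2.INTER_CUBIC))
E
```

```text
turn [-1.0000e-02 -8.0000e-02 -1.7999e+02] shift mm [-0.9  1.3  2.6]
turn [-0.05  0.01  0.01] shift mm [-0.9  1.3  2.6]
t 3.7333 tcp [ 0.4708 -0.3084  0.0477] F [0.7 0.5 0.6] w 0.06 j [-0.58  0.24 -0.25  1.07  0.    2.71]
```

View pics/w4.png

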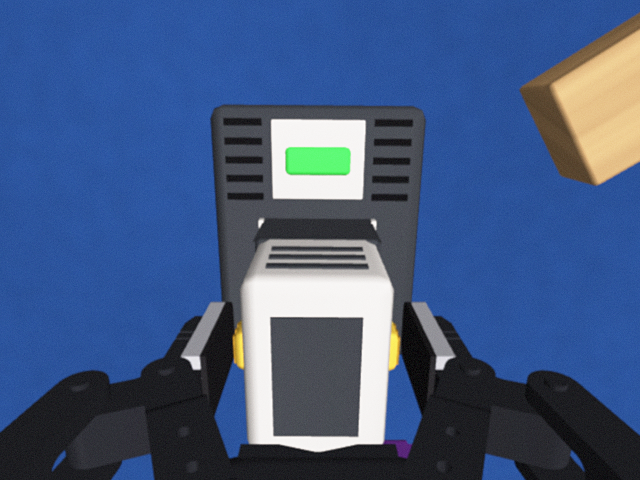

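View pics/s4.png

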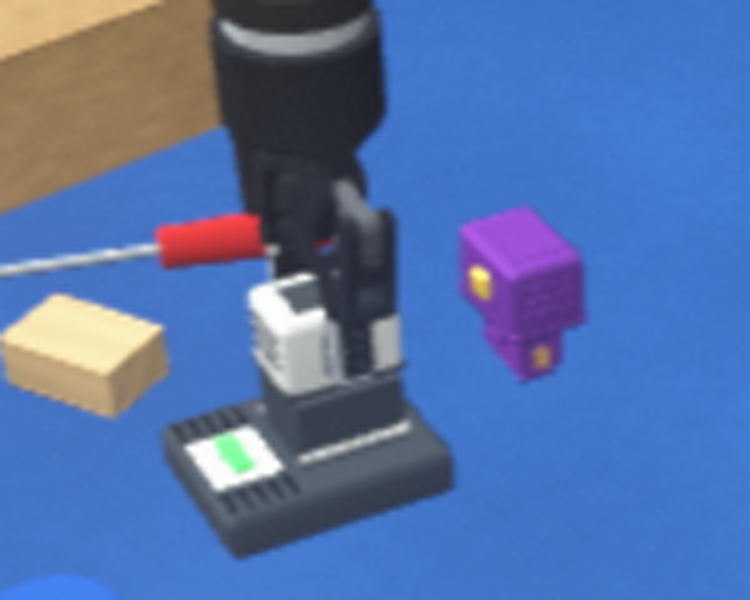

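Call:
jog_arm:
  motion: "0 0 0 0 0 0 40; 0 0 0 0 0 0 40; 0 0 0 0 0 0 30; 0 0 0 0 0 0 30; 0 0 0 0 0 0 30; 0 0 0 0 0 0 30; 0 0 0 0 0 0 30; 0 0 0 0 0 0 30"

```text
time: 4.5
tcp_pos: [0.4713, -0.3083, 0.0485]
tcp_rot: [-2.048, 2.38, -0.002]
contact_force: [-0.9, 0.7, 4.4]
grip_width: 0.0433
```

```bash
python3 - <<'E'
from h import *
plan((0.4697,-0.3073,0.045),-8.6)
im=optics.capture("wrist")
cv2.imwrite("pics/w5.png",im)
E
```

```text
turn [-2.0000e-02 -2.0000e-01 -1.7998e+02] shift mm [-0.8  1.7  3.5]
turn [-0.13  0.01  0.02] shift mm [-0.8  1.7  3.5]
t 4.5 tcp [ 0.4713 -0.3083  0.0485] F [-0.9  0.7  4.4] w 0.0433 j [-0.58  0.24 -0.25  1.08  0.    2.71]
```

View pics/w5.png

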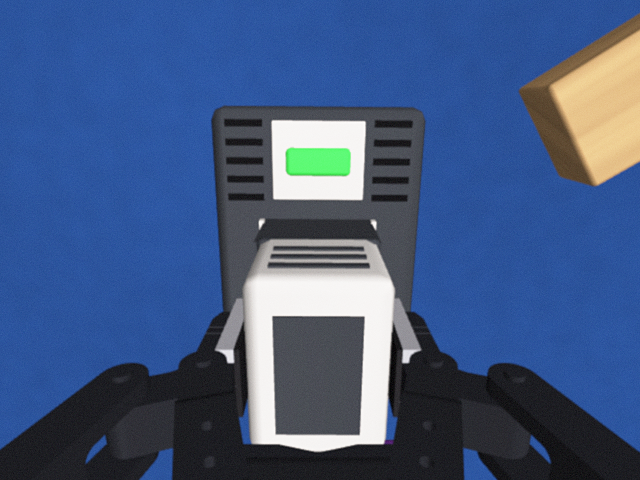

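The width is 43.3 mm, so both buttons are flush (head edges at 246 and 391, pads touching). I'll draw it straight up, starting slowly.

Call:
jog_arm:
  motion: "0 0 0 0 0 -2 30; 0 0 0 0 0 -4 30; 0 0 0 0 0 -7 30; 0 0 0 0 0 -10 30; 0 0 0 0 0 -14 30; 0 0 0 0 0 -14 30"

```text
time: 5.05
tcp_pos: [0.4716, -0.3086, 0.0633]
tcp_rot: [-2.048, 2.38, -0.004]
contact_force: [-0.3, 0.4, -2.1]
grip_width: 0.0432
```

```bash
python3 - <<'E'
from h import *
plan((0.4697,-0.3073,0.045),-8.6)
im=optics.capture("wrist")
cv2.imwrite("pics/w6.png",im)
im=optics.capture("scene")
x0,y0=190,110; s=5
cv2.imwrite("pics/s6.png",cv2.resize(im[y0:y0+120,x0:x0+150],None,fx=s,fy=s,interpolation=cv2.INTER_CUBIC))
E
```

```text
turn [ 3.0000e-02 -2.8000e-01 -1.7998e+02] shift mm [-1.   2.1 18.3]
turn [-0.18 -0.02  0.02] shift mm [-1.   2.1 18.3]
t 5.05 tcp [ 0.4716 -0.3086  0.0633] F [-0.3  0.4 -2.1] w 0.0432 j [-0.58  0.23 -0.23  1.11  0.    2.71]
```

View pics/s6.png

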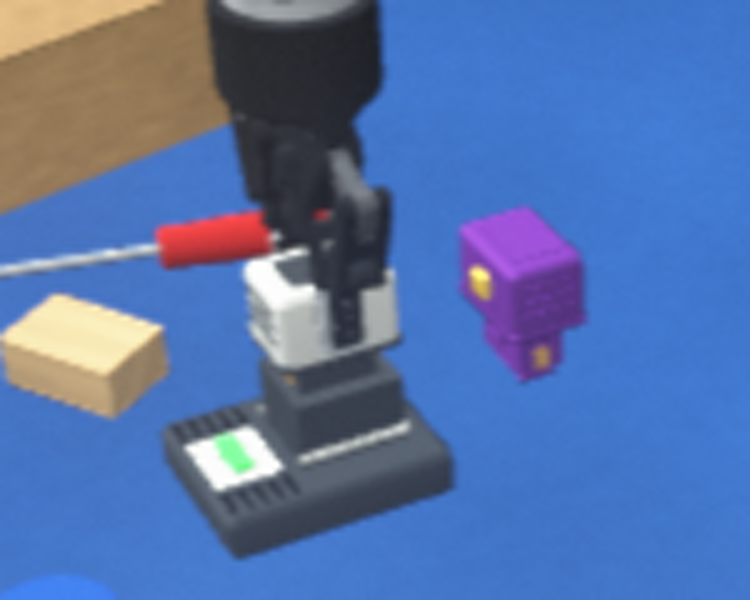

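View pics/w6.png

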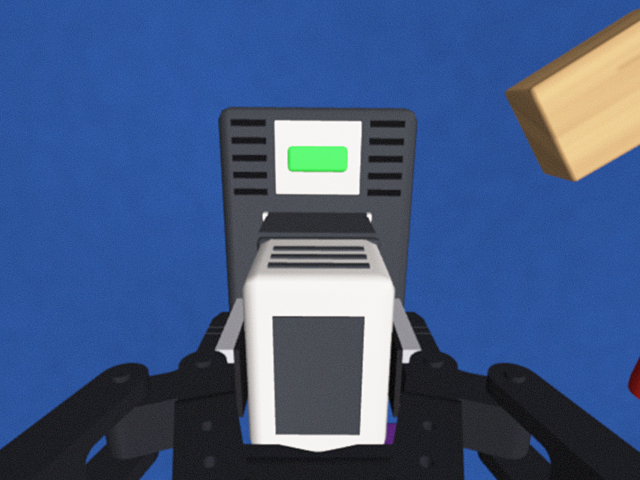

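Call:
jog_arm:
  motion: "0 0 0 0 0 -8 30; 0 0 0 0 0 -18 30; 0 0 0 0 0 -30 30; 0 0 0 0 0 -45 30; 0 0 0 0 0 -60 30; 0 0 0 0 0 -75 30; 0 0 0 0 0 -90 30; 0 0 0 0 0 -100 30; 0 0 0 0 0 -107 30; 0 0 0 0 0 -107 30; 0 0 0 0 0 -107 30"

```text
time: 6.07
tcp_pos: [0.4712, -0.3085, 0.1698]
tcp_rot: [-2.048, 2.38, -0.004]
contact_force: [0.2, -0.1, -3.5]
grip_width: 0.0435
```

```bash
python3 - <<'E'
from h import *
plan((0.5886,0.0066,0.17),6.0)
E
```

```text
turn [-5.0000e-02  2.4000e-01  1.6542e+02] shift mm [-3.291e+02 -6.910e+01 -1.000e-01]
turn [ -0.17  -0.03 -14.58] shift mm [-3.291e+02 -6.910e+01 -1.000e-01]
t 6.0667 tcp [ 0.4712 -0.3085  0.1698] F [ 0.2 -0.1 -3.5] w 0.0435 j [-0.58  0.2  -0.04  1.33  0.    2.71]
```

Call:
jog_arm:
  motion: "0 0 -0.5 -10 -2 0 30; 0 0 -2 -30 -6 0 30; 0 0 -3.5 -60 -13 0 30; 0 0 -5 -95 -20 0 30; 0 0 -6.5 -130 -27 0 30; 0 0 -8 -165 -35 0 30; 0 0 -9.5 -200 -42 0 30; 0 0 -11 -235 -49 0 30; 0 0 -12.5 -270 -57 0 30; 0 0 -13.5 -300 -63 0 30; 0 0 -14.3 -320 -67 0 30; 0 0 -14.6 -329 -69 0 30"

```text
time: 7.07
tcp_pos: [0.5885, 0.0101, 0.1685]
tcp_rot: [-2.339, 2.096, -0.001]
contact_force: [-0.2, -0.6, -2.1]
grip_width: 0.0435
```

Call:
jog_arm:
  motion: "0 0 0 0 0 0 30; 0 0 0 0 0 0 30; 0 0 0 0 0 0 30"

```text
time: 7.32
tcp_pos: [0.5879, 0.0095, 0.168]
tcp_rot: [2.339, -2.097, -0.0]
contact_force: [0.3, 0.1, -2.2]
grip_width: 0.0431
```

```bash
python3 - <<'E'
from h import *
plan((0.5886,0.0066,0.17),6.0)
c=optics.calibration("wrist");im=optics.capture("wrist")
np.save("c7.npy",c,allow_pickle=True)
cv2.imwrite("pics/w7.png",im)
im=optics.capture("scene")
cv2.imwrite("pics/s7.png",cv2.resize(im[150:380,160:370],None,fx=2.6,fy=2.6,interpolation=cv2.INTER_CUBIC))
E
```

```text
turn [ 1.0000e-02  3.0000e-02 -1.7976e+02] shift mm [ 3.  -0.4 -2. ]
turn [ 0.02 -0.    0.24] shift mm [ 3.  -0.4 -2. ]
t 7.3167 tcp [0.5879 0.0095 0.168 ] F [ 0.3  0.1 -2.2] w 0.0431 j [ 0.02  0.25  0.02  1.35 -0.    3.05]
```

View pics/w7.png

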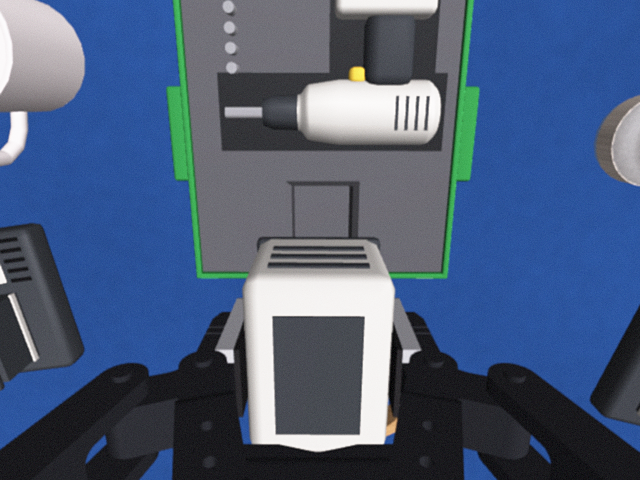

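View pics/s7.png

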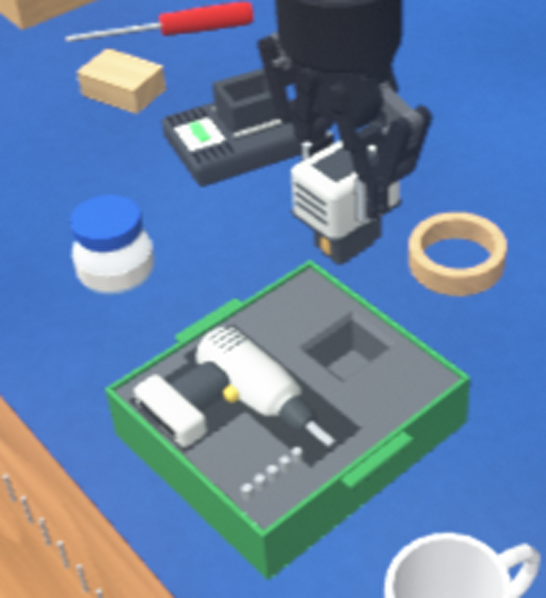

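```bash
python3 - <<'E'
from h import *
c=np.load("c7.npy",allow_pickle=True).item(); im=cv2.imread("pics/w7.png")
cv2.imwrite("pics/w7z.png",cv2.resize(im[165:295,180:470],None,fx=2.7,fy=2.7,interpolation=cv2.INTER_CUBIC))
P=lambda u,v,z: onz(c,u,v,z)[:2].round(4)
print("pocket far corners",P(289,182,.048),P(358,182,.048))
print("rim near corners",P(197,278,.052),P(448,278,.052))
print("head top near corners(far edge)",P(247,290,.2255),P(391,290,.2255),"near edge",P(250,444,.2255),P(387,444,.2255))
g=cv2.inRange(cv2.cvtColor(im,cv2.COLOR_BGR2HSV),(45,90,60),(85,255,255))
for v in (30,60,200,220,240): 
    u=np.where(g[v,150:500])[0]+150; print(v,u.min(),u.max(),P(u.min(),v,.052),P(u.max()+1,v,.052),(P(u.min(),v,.052)+P(u.max()+1,v,.052))/2)
E
```

```text
pocket far corners [0.613  0.0322] [ 0.618  -0.0139]
rim near corners [0.5385 0.0907] [ 0.5577 -0.0861]
head top near corners(far edge) [0.6126 0.0326] [ 0.6169 -0.0069] near edge [0.5608 0.0285] [ 0.5654 -0.0138]
30 175 470 [0.6976 0.1082] [ 0.7169 -0.0684] [0.70725 0.0199 ]
60 178 467 [0.681  0.1061] [ 0.7002 -0.0701] [0.6906 0.018 ]
200 190 454 [0.5944 0.0969] [ 0.6137 -0.0797] [0.60405 0.0086 ]
220 192 452 [0.5807 0.0952] [ 0.5999 -0.0812] [0.5903 0.007 ]
240 194 450 [0.5666 0.0935] [ 0.5857 -0.0826] [0.57615 0.00545]
```

View pics/w7z.png

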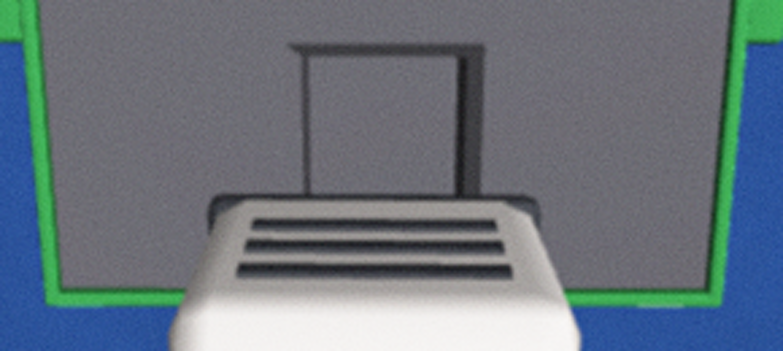

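```bash
python3 - <<'E'
from h import *
plan((0.5886,0.0058,0.085),6.2)
E
```

```text
turn [-0.0000e+00  5.0000e-02  1.7997e+02] shift mm [ 3.2 -0.2 83.5]
turn [-0.03 -0.   -0.03] shift mm [ 3.2 -0.2 83.5]
t 7.4167 tcp [0.5881 0.009  0.1685] F [ 1.1 -0.1 -2.8] w 0.0435 j [0.02 0.25 0.02 1.35 0.   3.05]
```

Call:
jog_arm:
  motion: "0 0 0 1 0 5 30; 0 0 0 2.5 0 15 30; 0 0 0 3.4 -0.2 30 30; 0 0 0 3.4 -0.2 45 30; 0 0 0 3.4 -0.2 60 30; 0 0 0 3.4 -0.2 72 30; 0 0 0 3.4 -0.2 80 30; 0 0 0 3.4 -0.2 83.5 30; 0 0 0 3.4 -0.2 83.5 30; 0 0 0 3.4 -0.2 83.5 30"

```text
time: 8.25
tcp_pos: [0.5888, 0.0054, 0.0852]
tcp_rot: [-2.337, 2.099, -0.001]
contact_force: [0.4, 0.1, -2.1]
grip_width: 0.0435
```

```bash
python3 - <<'E'
from h import *
plan((0.5886,0.0058,0.085),6.2)
c=optics.calibration("wrist");im=optics.capture("wrist")
np.save("c8.npy",c,allow_pickle=True)
cv2.imwrite("pics/w8.png",im)
im=optics.capture("scene")
cv2.imwrite("pics/s8.png",cv2.resize(im[200:350,200:350],None,fx=4,fy=4,interpolation=cv2.INTER_CUBIC))
im=optics.capture("top")
cv2.imwrite("pics/t8.png",cv2.resize(im[140:240,240:340],None,fx=6,fy=6,interpolation=cv2.INTER_CUBIC))
E
```

```text
turn [-1.0000e-02  8.0000e-02  1.7995e+02] shift mm [-0.4  0.2  0.2]
turn [-0.05 -0.   -0.05] shift mm [-0.4  0.2  0.2]
t 8.25 tcp [0.5888 0.0054 0.0852] F [ 0.4  0.1 -2.1] w 0.0435 j [ 0.01  0.27 -0.13  1.17  0.    3.04]
```

View pics/w8.png

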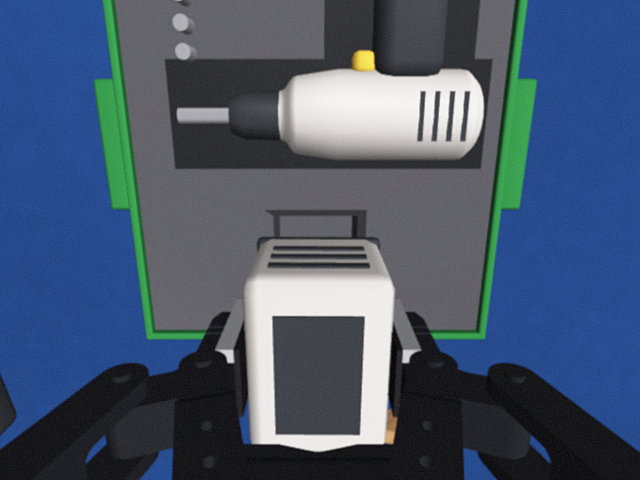

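View pics/s8.png

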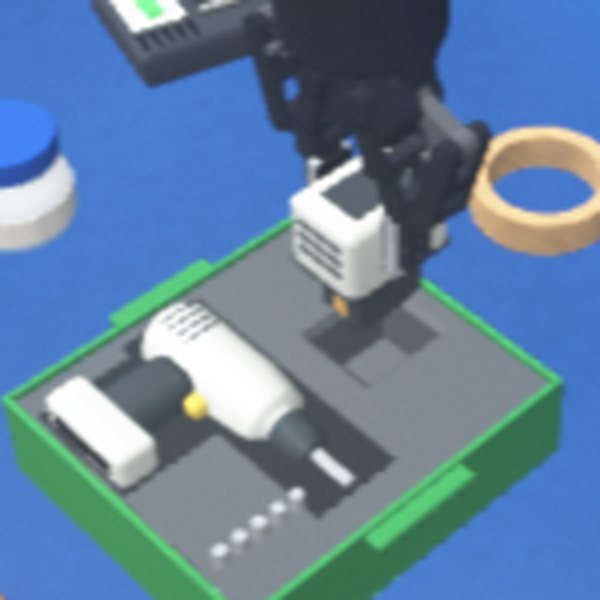

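Call:
jog_arm:
  motion: "0 0 0 -0.6 0 5 30; 0 0 0 -0.6 0 11 30; 0 0 0 -0.6 0 17 30; 0 0 0 -0.6 0 22 30; 0 0 0 -0.6 0 25 30; 0 0 0 -0.6 0 25 30"

```text
time: 8.9
tcp_pos: [0.5885, 0.0062, 0.0596]
tcp_rot: [-2.338, 2.098, -0.0]
contact_force: [0.1, -0.3, -2.5]
grip_width: 0.0433
```

```bash
python3 - <<'E'
from h import *
plan((0.5886,0.006,0.0345),6.2)
print(r.get_obs()['wrist_torque'])
im=optics.capture("wrist")
cv2.imwrite("pics/w9.png",im)
im=optics.capture("scene")
cv2.imwrite("pics/s9.png",cv2.resize(im[200:350,200:350],None,fx=4,fy=4,interpolation=cv2.INTER_CUBIC))
E
```

```text
turn [-0.0000e+00  2.0000e-02  1.7998e+02] shift mm [ 0.2 -0.1 25.1]
turn [-0.01 -0.   -0.02] shift mm [ 0.2 -0.1 25.1]
t 8.9 tcp [0.5885 0.0062 0.0596] F [ 0.1 -0.3 -2.5] w 0.0433 j [ 0.01  0.28 -0.17  1.12 -0.    3.04]
[ 0.02208862 -0.02230792 -0.00541757]
```

View pics/s9.png

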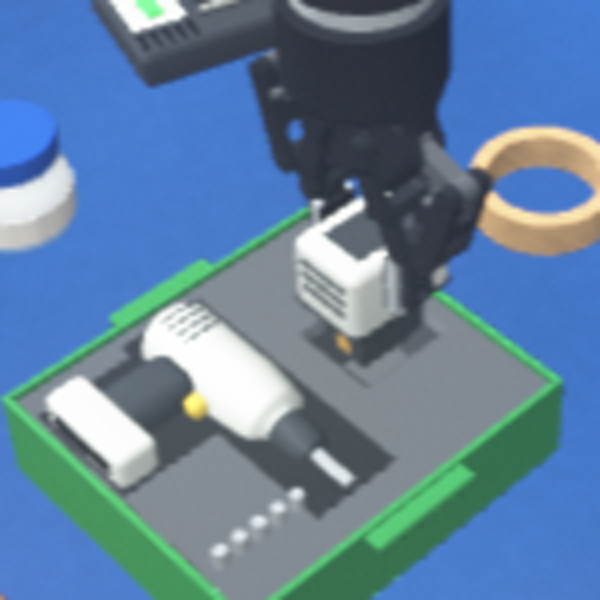

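View pics/w9.png

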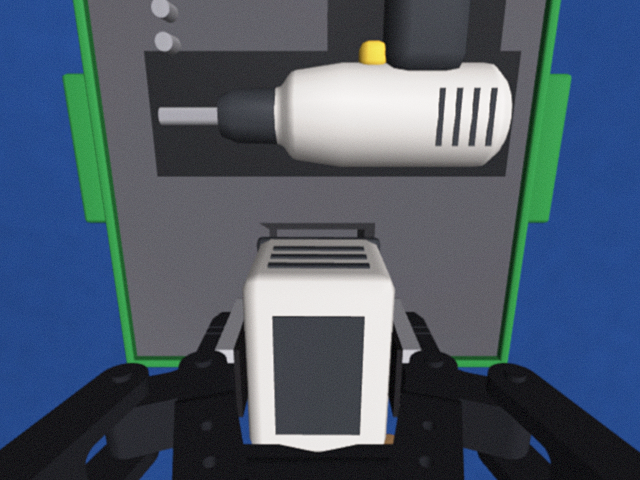

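Call:
jog_arm:
  motion: "0 0 0 0 0 4 30; 0 0 0 0 0 8 30; 0 0 0 0 0 12 30; 0 0 0 0 0 16 30; 0 0 0 0 0 19 30; 0 0 0 0 0 22 30; 0 0 0 0 0 22 30"

```text
time: 9.58
tcp_pos: [0.5887, 0.0062, 0.0378]
tcp_rot: [-2.338, 2.098, -0.0]
contact_force: [0.1, 0.1, -2.5]
grip_width: 0.0436
```

```bash
python3 - <<'E'
from h import *
plan((0.5886,0.006,0.0345),6.2)
im=optics.capture("scene")
cv2.imwrite("pics/s10.png",cv2.resize(im[200:350,200:350],None,fx=4,fy=4,interpolation=cv2.INTER_CUBIC))
E
```

```text
turn [-0.0000e+00  4.0000e-02  1.7997e+02] shift mm [0.1 0.1 3.3]
turn [-0.02 -0.   -0.03] shift mm [0.1 0.1 3.3]
t 9.5833 tcp [0.5887 0.0062 0.0378] F [ 0.1  0.1 -2.5] w 0.0436 j [ 0.01  0.29 -0.21  1.07  0.    3.04]
```

View pics/s10.png

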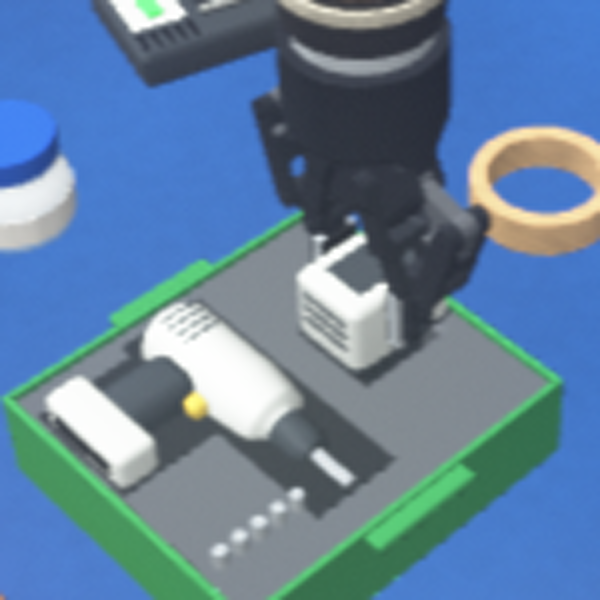

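Call:
jog_arm:
  motion: "0 0 0 0 0 1 30; 0 0 0 0 0 2 30; 0 0 0 0 0 2.5 30"

```text
time: 9.88
tcp_pos: [0.5889, 0.0062, 0.0357]
tcp_rot: [-2.337, 2.098, -0.001]
contact_force: [0.8, -0.0, -2.1]
grip_width: 0.043
```

Call:
jog_arm:
  motion: "0 0 0 0 0 0.5 30; 0 0 0 0 0 1 30; 0 0 0 0 0 1 30"

```text
time: 10.13
tcp_pos: [0.5889, 0.0062, 0.0346]
tcp_rot: [-2.337, 2.098, -0.001]
contact_force: [-0.5, -0.3, -2.9]
grip_width: 0.0432
```

Call:
jog_arm:
  motion: "0 0 0 0 0 0.6 30; 0 0 0 0 0 1 30; 0 0 0 0 0 1 30"

```text
time: 10.38
tcp_pos: [0.589, 0.0062, 0.0345]
tcp_rot: [-2.337, 2.098, -0.002]
contact_force: [-2.9, 0.1, 5.3]
grip_width: 0.0433
```

Call:
jog_arm:
  motion: "0 0 0 0 0 0.6 30; 0 0 0 0 0 1 30; 0 0 0 0 0 1 30"

```text
time: 10.63
tcp_pos: [0.589, 0.0061, 0.0345]
tcp_rot: [-2.336, 2.098, -0.003]
contact_force: [-3.5, 0.2, 8.0]
grip_width: 0.043
```

Contact came at TCP z 0.0345, exactly the height predicted for fully home. Letting go.

Call:
jog_arm:
  motion: "0 0 0 0 0 0 46; 0 0 0 0 0 0 50; 0 0 0 0 0 0 60; 0 0 0 0 0 0 75; 0 0 0 0 0 0 85; 0 0 0 0 0 0 85; 0 0 0 0 0 0 85; 0 0 0 0 0 0 85"

```text
time: 11.3
tcp_pos: [0.5891, 0.0062, 0.0345]
tcp_rot: [-2.336, 2.097, -0.003]
contact_force: [0.6, 0.1, -0.1]
grip_width: 0.0852
```

```bash
python3 - <<'E'
from h import *
plan((0.5886,0.006,0.19),6.2)
cv2.imwrite("pics/w11.png",optics.capture("wrist"))
E
```

```text
turn [-2.0000e-02  2.3000e-01  1.7997e+02] shift mm [ 1.000e-01  1.000e-01 -1.555e+02]
turn [-0.15 -0.01 -0.03] shift mm [ 1.000e-01  1.000e-01 -1.555e+02]
t 11.3 tcp [0.5891 0.0062 0.0345] F [ 0.6  0.1 -0.1] w 0.0852 j [ 0.01  0.3  -0.21  1.06  0.    3.04]
```

View pics/w11.png

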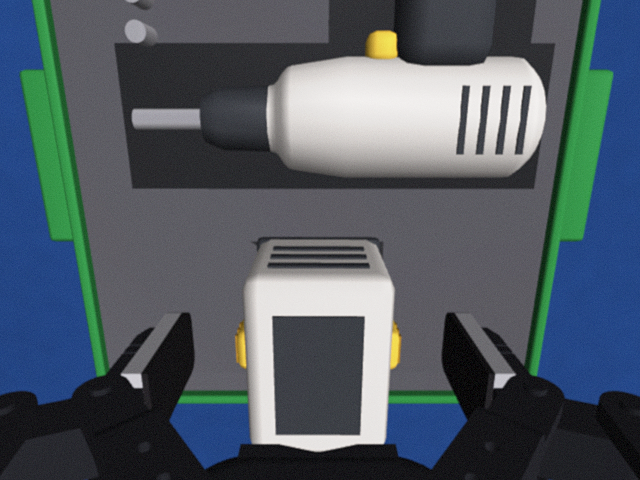

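Both fingers are clear (190 and 443, against buttons at 237 and 399), and the buttons have sprung back out. Now I'll retreat straight up.

Call:
jog_arm:
  motion: "0 0 0 0 0 -6 85; 0 0 0 0 0 -18 85; 0 0 0 0 0 -35 85; 0 0 0 0 0 -55 85; 0 0 0 0 0 -80 85; 0 0 0 0 0 -105 85; 0 0 0 0 0 -130 85; 0 0 0 0 0 -145 85; 0 0 0 0 0 -150 85; 0 0 0 0 0 -150 85; 0 0 0 0 0 -150 85"

```text
time: 12.27
tcp_pos: [0.5886, 0.0062, 0.184]
tcp_rot: [-2.337, 2.098, -0.002]
contact_force: [-0.6, -0.2, -0.3]
grip_width: 0.0853
```

```bash
python3 - <<'E'
from h import *
plan((0.5886,0.006,0.19),6.2)
c=optics.calibration("wrist")
im=optics.capture("wrist");cv2.imwrite("pics/w12.png",im)
im2=optics.capture("scene");cv2.imwrite("pics/s12.png",im2)
# expected positions if home: head top corners
cs=optics.calibration("scene"); a=np.radians(6.2); X=np.array([np.cos(a),np.sin(a),0]);Y=np.array([-np.sin(a),np.cos(a),0])
s=4;z=cv2.resize(im2[200:350,200:350],None,fx=s,fy=s,interpolation=cv2.INTER_CUBIC)
for h in (.048,.092):
  for i in(-1,1):
    for j in(-1,1):
      u,v=proj(cs,np.array([.5886,.0067,h])+X*.031*i+Y*.022*j); cv2.circle(z,(int((u-199.5)*s),int((v-199.5)*s)),3,(0,0,255),1)
cv2.imwrite("pics/s12z.png",z)
E
```

```text
turn [-1.0000e-02  1.9000e-01  1.7997e+02] shift mm [ 0.2 -0.  -6. ]
turn [-0.12 -0.01 -0.03] shift mm [ 0.2 -0.  -6. ]
t 12.2667 tcp [0.5886 0.0062 0.184 ] F [-0.6 -0.2 -0.3] w 0.0853 j [0.01 0.25 0.05 1.38 0.   3.04]
```

View pics/s12.png

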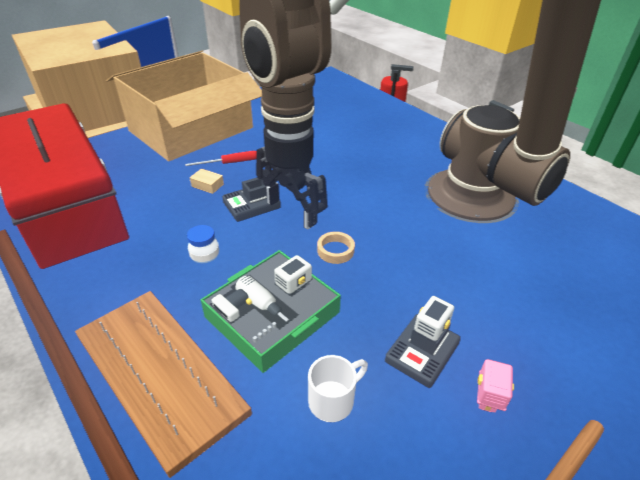

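View pics/s12z.png

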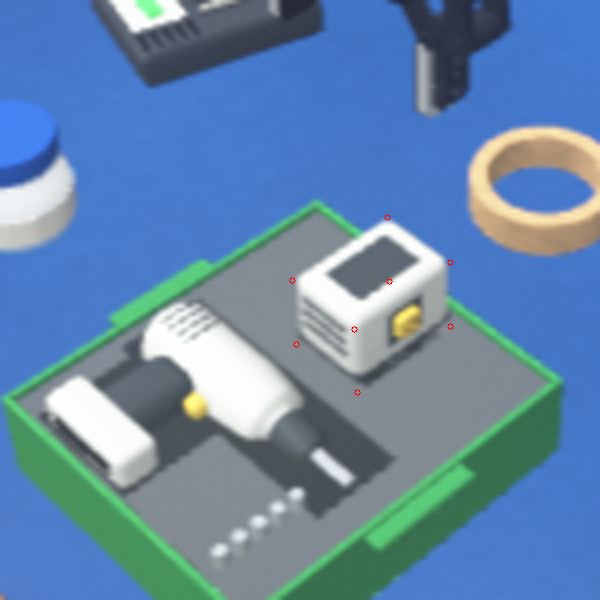

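The scene view shows the pack upright in the pocket, with its top corners matching the fully-home prediction to within about 1 px. The other objects look unmoved and the gripper is clear. Handing in.

```bash
python3 -c "
from plant import r
print(r.finish_job()); print(r.get_obs()['time'])"
```

```text
the job is handed in; nothing more can be done
None
the job is handed in; nothing more can be done
```

The full battery is in the tray's empty pocket and released, and the job was handed in at about 12.3 s. No verdict was reported.

**What I did:** I squeezed both yellow buttons on the green-lamp battery flush (the fingers read about 43.3 mm). I drew it straight up off the charger, carried it to the tray and lowered it into the pocket. Then I let go and backed straight up.

**Seating:** Contact came at the height predicted for fully home, with about 8–10 N of upward force. After release, the battery's top corners in the scene picture matched the fully-home prediction to about 1 pixel, and its lower edge fits once its rounded corners are allowed for.

**Release:** The buttons sprang back out, the contact force returned to about zero, and the gripper stands about 80 mm above the battery's head, touching nothing.

**Other objects:** In the last scene picture the red-lamp battery, tape, mug, jar, wooden block and both look-alikes look unmoved. I judged this by eye, not by measurement.

**One disagreement:** With the jaws about 44 mm apart, both the wrist and scene cameras put the finger tips about 26 mm behind the reported tool point. I went by the cameras when setting the grasp height, and the grasp and contact height bore that out.

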